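# Send the change-over set down the sloped lane

## Task

Send the change-over set to the next station down the sloped lane: first lay the taller of the two grey setting blocks flat on the open upper part of the lane, letting go only when it lies there, so that it slides under the bar to the stop. Then nest one of the two empty metal cups in the other with no more than a light push, so that they do not jam, and set the nested pair upright to the slope and flat on the lane in the same way, so that it slides down and rests against the block. Leave everything else on the bench where it is.

Things in the scene. Friction and masses are not known exactly. Their poses are not given: they have to be found in the camera images.
- lane: Slippery steel chute on a fixed grey stand, sloping 30 deg down towards the robot; what is let go on it slides down. Origin on the deck at mid-width, at the inner face of the stop (36 mm high plate, lower end), 34 mm over the bench. x: UP along the deck, y: across, z: square to the deck. Deck 280 mm long, 74 mm wide between side rails 6 mm thick, 12 mm high.
- lane_load (a point): Middle of the lane's open upper part, on the deck surface, 200 mm up from the stop: the place to set things down (40 mm up or down the lane is as good). Axes as lane.
- lane_bar (a point): Centre of the 8 mm round bar that crosses the lane 115 mm up from the stop on two side posts, its underside 74 mm over the deck: things slide under it and cannot be set down below it. Axes as lane.
- tall_block: The taller setting block, plain ground metal, 30 (x) x 35 (y) x 28 (z, upright) mm, 0.22 kg. Origin at the centre of its underside. Stands on the bench.
- short_block: The shorter setting block, same look, 30 x 35 x 20 mm high, origin at the centre of its underside. Bystander; it may stand in either of the two blocks' places.
- cup_a: One of two alike empty metal cups, 80 g, standing mouth up: 40 mm high, base 47 mm across, tapered, with an upright collar 66 mm across over the top 18 mm (grip it there from outside); mouth 54 mm inside. Origin at the centre of the underside, z up through the mouth.
- cup_b: The other cup, same as cup_a. Set coaxially, the inner cup settles on the taper by its weight or a light push, its base 20 to 23 mm over the outer's base and its collar just above the outer's collar: fingertips that reach below the collar they hold would strike the outer's rim. The pair is about 62 mm high; carry it by the lower or both collars.
- grease_tin: Bystander: flat round grease tin, 70 mm across, 31 mm high, origin at the centre of its underside.
- collar_ring: Bystander: flat zinc-plated ring with an ear lying on the bench, 68 x 62 x 9 mm, origin at the centre of its underside.
- pen: Bystander: pen lying on the bench, 145 mm long, 9 mm high, along its y axis, origin at its middle on the bench.
- tea_mug: Bystander: mug, 93 mm high, 127 mm over its handle, origin on its base.
Things that resemble listed ones, but are neither listed nor needed, are in the scene too. Leave any green look-alike of the tall_block alone.

How it is judged (in metres and radians):
On the way, in this order (a step that is already met when the one before it is completed fails the run):
1. the taller block is lying flat on the open upper part of the lane while the gripper still holds it (x of tall_block in the frame of lane between 0.14 and 0.27 m and y of tall_block in the frame of lane between -0.03 and 0.03 m and z of tall_block in the frame of lane between -0.004 and 0.006 m and angle between the z axis of tall_block and the z axis of lane, either way round below 0.14 rad and contact force between the fingers and tall_block above 0.3 N), for 0.05 s.
2. the taller block, let go, has slid down and rests against the stop (x of tall_block in the frame of lane between 0.01 and 0.03 m and y of tall_block in the frame of lane between -0.03 and 0.03 m and z of tall_block in the frame of lane between -0.004 and 0.006 m and angle between the z axis of tall_block and the z axis of lane, either way round below 0.14 rad and linear speed of tall_block below 0.03 m/s and contact force between the fingers and tall_block below 0.1 N), for 0.2 s.
3. one cup is nested in the other (((z of cup_b in the frame of cup_a between 0.014 and 0.028 m and x of cup_b in the frame of cup_a between -0.007 and 0.007 m and y of cup_b in the frame of cup_a between -0.007 and 0.007 m and angle between the z axis of cup_b and the z axis of cup_a, either way round below 0.12 rad) or (z of cup_a in the frame of cup_b between 0.014 and 0.028 m and x of cup_a in the frame of cup_b between -0.007 and 0.007 m and y of cup_a in the frame of cup_b between -0.007 and 0.007 m and angle between the z axis of cup_a and the z axis of cup_b, either way round below 0.12 rad))), for 0.2 s.
4. the nested pair is standing flat on the open upper part of the lane while the gripper still holds it (((z of cup_b in the frame of cup_a between 0.014 and 0.028 m and x of cup_b in the frame of cup_a between -0.007 and 0.007 m and y of cup_b in the frame of cup_a between -0.007 and 0.007 m and angle between the z axis of cup_b and the z axis of cup_a, either way round below 0.12 rad and x of cup_a in the frame of lane between 0.14 and 0.27 m and y of cup_a in the frame of lane between -0.03 and 0.03 m and z of cup_a in the frame of lane between -0.004 and 0.006 m and angle between the z axis of cup_a and the z axis of lane, either way round below 0.14 rad and (contact force between the fingers and cup_a above 0.3 N or contact force between the fingers and cup_b above 0.3 N)) or (z of cup_a in the frame of cup_b between 0.014 and 0.028 m and x of cup_a in the frame of cup_b between -0.007 and 0.007 m and y of cup_a in the frame of cup_b between -0.007 and 0.007 m and angle between the z axis of cup_a and the z axis of cup_b, either way round below 0.12 rad and x of cup_b in the frame of lane between 0.14 and 0.27 m and y of cup_b in the frame of lane between -0.03 and 0.03 m and z of cup_b in the frame of lane between -0.004 and 0.006 m and angle between the z axis of cup_b and the z axis of lane, either way round below 0.14 rad and (contact force between the fingers and cup_b above 0.3 N or contact force between the fingers and cup_a above 0.3 N)))), for 0.05 s.
At the end, for the whole second after the job is handed in: Taller block flat on the lane, 10-30 mm up from the stop; one cup nested in the other (base 14-28 mm above the outer base, axes within 7 mm and 7 deg); lower cup flat on the lane (6 mm, 8 deg), 30-85 mm up from the stop and within 65 mm of the block; all within 30 mm of mid-lane, at rest (x of tall_block in the frame of lane between 0.01 and 0.03 m and y of tall_block in the frame of lane between -0.03 and 0.03 m and z of tall_block in the frame of lane between -0.004 and 0.006 m and angle between the z axis of tall_block and the z axis of lane, either way round below 0.14 rad and linear speed of tall_block below 0.03 m/s and ((z of cup_b in the frame of cup_a between 0.014 and 0.028 m and x of cup_b in the frame of cup_a between -0.007 and 0.007 m and y of cup_b in the frame of cup_a between -0.007 and 0.007 m and angle between the z axis of cup_b and the z axis of cup_a, either way round below 0.12 rad and x of cup_a in the frame of lane between 0.03 and 0.085 m and y of cup_a in the frame of lane between -0.03 and 0.03 m and z of cup_a in the frame of lane between -0.004 and 0.006 m and angle between the z axis of cup_a and the z axis of lane, either way round below 0.14 rad and distance between cup_a and tall_block below 0.065 m and linear speed of each of cup_a, cup_b below 0.03 m/s) or (z of cup_a in the frame of cup_b between 0.014 and 0.028 m and x of cup_a in the frame of cup_b between -0.007 and 0.007 m and y of cup_a in the frame of cup_b between -0.007 and 0.007 m and angle between the z axis of cup_a and the z axis of cup_b, either way round below 0.12 rad and x of cup_b in the frame of lane between 0.03 and 0.085 m and y of cup_b in the frame of lane between -0.03 and 0.03 m and z of cup_b in the frame of lane between -0.004 and 0.006 m and angle between the z axis of cup_b and the z axis of lane, either way round below 0.14 rad and distance between cup_b and tall_block below 0.065 m and linear speed of each of cup_b, cup_a below 0.03 m/s))); the robot touches nothing.
It fails at once if the shorter block, the grease tin, the flat ring, the pen or the mug is shifted by more than 30 mm (distance of any of short_block, grease_tin, collar_ring, pen, tea_mug from where it was at the start of the episode above 0.03 m).
It fails at once if while the outer cup stands on the bench, the gripper presses the other cup into it with more than 30 N (they would jam); not counted while the fingers touch both cups ((contact force between cup_b and cup_a above 30 N and height (world z) of cup_a below 0.012 m and contact force between the fingers and cup_b above 0.3 N and contact force between the fingers and cup_a below 0.3 N) or (contact force between cup_a and cup_b above 30 N and height (world z) of cup_b below 0.012 m and contact force between the fingers and cup_a above 0.3 N and contact force between the fingers and cup_b below 0.3 N)).
It also fails if it takes over 58 s, if anything falls off the work surface, if the arm or the gripper's body presses on something with over 40 N, if the wrist force passes 120 N, or if a joint passes its speed limit or range.

## Robot

A 6-joint arm with a two-finger parallel gripper is mounted at the origin on a cart in front of the work surface, level with it; the furniture and walls round the work are solid. World frame = base frame: x ahead of the robot, y to its left, z up, the work surface at z = 0. Lengths are in mm, angles in rad, forces in N, time in s.
With the tool pointing down it reaches from about 350 to 875 mm from the base axis. Payload 4.2 kg.
Tool frame: the origin (TCP) lies on the mounting face of the last link; the fingertips stand 173 mm ahead of it and the grasp point (between the pads) lies grip_point_offset ahead of it (grip_point_offset is the distance from the TCP to the grasp point, in mm); z points along the fingers, y is the line along which they close (so a half turn about z gives the same grasp; the last joint's range is limited). The gripper opens to 85 mm and grips with 20 to 120 N. Pads are 22 mm wide; open, the fingers measure 114 mm over their backs; the gripper's body (76 mm by 85 mm) begins 54 mm behind the grasp point. The pads swing forward as they close: fully open they stand 13 mm farther back than shut.
Start: joints at [1.379, 0.385, 0.008, 0, -1.194, -0.259], TCP at [272.27, 562.556, 404.712] pointing down, gripper open.
Joint ranges: [-3.14, 3.14], [-1.21, 2.06], [-1.07, 1.41], [-3.16, 2.05], [-2.99, -0.16], [-3.1, 3.1]. Speed limits (rad/s): [2.79, 2.79, 3.14, 3.14, 3.14, 3.14].

## Interface

Orientations are given as a unit quaternion [x, y, z, w].
In Python, from bench import read_state, get_image, job_done, recognise, place_of, grip_point_offset gives the robot as it stands. The module is installed in compiled form; this text tells all that it offers.
- The arm moves only by the tool carry_out, never from a script. Its arguments are lists of equal length, an entry for each row: "slide": the shift along the tool's x, y, z in m, a list of three; "roll": the turn about the tool's z in degrees; "claw": the finger opening in m, from 0 to 0.0854. A call has 1 to 8 rows; each row is the pose to reach, as a shift and turn from the pose commanded when the call began, along the tool's axes at that moment; what a row does not reach only later rows make up. A row lasts 1/8 s, in which the tool goes at most 62.5 mm and 10.7 degrees, less where a joint would pass 70% of its speed; a pose out of reach is approached as far as the arm can. A call with a gripper value outside its range is refused whole. The fingers move at their own pace and stop on an object; the grip force is fixed at half the most. Time passes only in rows, so rows that repeat a pose let the fingers close. It gives the time, the measured TCP pose, the force, the opening and the grip force at its end, in the units of the state.
- read_state(): the state, without advancing time (a new reading comes with each control period).
- get_image(name): name is "scene" or "top" or "wrist"; returns a dict with "img" (400x640x3 uint8, red, green, blue), "z_map" (400x640 float32, mm along the optical axis (not along the pixel's ray), 0 where there is no reading), "mtx" (3x3 intrinsics, pixels), "world_from_camera" (4x4, takes a point from camera to world coordinates); the wrist camera has in their place "T_tool_cam" (4x4, takes a point from camera to tool coordinates, whose origin is the TCP and whose axes are the flange's). Camera axes: x right, y up, looking along -z (the intrinsics and any distortion apply to the point x, -y, -z); pixel columns grow to the right and rows downward; lengths in mm; the calibration is good to about 2 mm. The wrist camera is an equidistant fisheye: a pixel r from the principal point sees the ray r / f radians off the axis. A picture is of the moment at which its call begins: read the wrist's pose just before it.
- job_done(): hands the job in; it is judged then, once.
Trained networks look in a picture, given as the dict that the camera call returned (one of the last four; its "shot" number tells which), for a name from the list of things; names that differ only in an ending like _2 or _b are one class to them, and where a whole thing is asked for, a point or a joint stands for the part that bears it (a point fixed in the world has none). Each returns a list of dicts, best first, with "conf" (0 to 1); they miss things now and then, are a little off and sometimes report something else, mostly with a low value. They report only what shows in the picture. A call takes as long as a camera call. They do not tell look-alikes from the thing itself.
- recognise(picture, thing): "at" ([column, row] in pixels, amid what is visible of it).
- place_of(picture, thing): "at" ([column, row] in pixels: a listed point, or the origin of a listed thing).
The state is a dict: "clock": time; "joints": joint angles; "joint_vel": joint speeds; "joint_efforts": joint torques, N m; "position": TCP position; "ee_rot": TCP orientation; "contact_force": force on the tool from outside, world axes, zero at the start; "wrist_torque": the same for the moment, N m; "gripper_width": finger opening in mm; "grasp_force": force on a finger pad.
Only numpy, scipy, OpenCV 4.12 (cv2) and the standard library are available. Lean on these libraries where they do the work, as an engineer would, in place of code of your own. Each camera call takes 0.05 s, during which the arm holds its last target. There are 200 camera calls.

## Working session

There is one attempt and no reset: what is moved stays moved. The work goes in short steps, Python scripts to look and compute and a tool call to move; the robot and the scene stay as the last step left them, time stands still between calls to the robot, and variables do not carry over. Pictures are saved under pics/ and viewed, at most 10 in all, crops included, and the job is handed in when it is done.

Besides the shell and the picture viewer there is one more tool, called as name(argument=value, ...) on one line, values as JSON. carry_out: Moves the arm, as the interface text tells. Its arguments: {"type":"object","properties":{"slide":{"type":"array"},"roll":{"type":"array"},"claw":{"type":"array"}},"required":["slide","roll","claw"]}

```bash
mkdir -p pics; cat > h.py <<'E'
import numpy as np, cv2
from bench import *
from scipy.spatial.transform import Rotation as R
def cloud(d):
    K=d["mtx"]; z=d["z_map"]; v,u=np.mgrid[:z.shape[0],:z.shape[1]]
    X=(u-K[0,2])/K[0,0]*z; Y=(v-K[1,2])/K[1,1]*z
    P=np.stack([X,-Y,-z,np.ones_like(z)],-1)@np.asarray(d["world_from_camera"]).T
    P=P[...,:3]; P[z==0]=np.nan; return P
def save(d,n): cv2.imwrite(f"pics/{n}.png",d["img"][...,::-1])
E
python3 - <<'E'
from h import *
np.set_printoptions(precision=1,suppress=True)
s=read_state();print(s, grip_point_offset if not callable(grip_point_offset) else grip_point_offset())
for n in("top","scene"):
    d=get_image(n);save(d,n);P=cloud(d);np.save(n+"_P.npy",P);np.save(n+"_i.npy",d["img"])
    print(n,d["mtx"],d["world_from_camera"],[k for k in d])
    for t in["lane","lane_load","lane_bar","tall_block","short_block","cup_a","grease_tin","collar_ring","pen","tea_mug"]:
        for r in place_of(d,t)[:4]:
            a=np.round(r["at"]).astype(int);print(t,r["at"],round(r["conf"],2),P[min(a[1],399),min(a[0],639)])
E
```

```text
{'clock': 0.0, 'joints': array([ 1.4,  0.4,  0. , -0. , -1.2, -0.3]), 'joint_vel': array([ 0., -0., -0., -0.,  0., -0.]), 'joint_efforts': array([ -0. , -39.2,  18.8,   4.2,  -0. ,  -0. ]), 'position': array([272.2, 562.4, 403.7]), 'ee_rot': array([ 1. , -0.2, -0. ,  0. ]), 'contact_force': array([-0.6, -0.4,  0.1]), 'wrist_torque': array([-0.1,  0. ,  0. ]), 'grasp_force': 0.0, 'gripper_width': 85.37976631806049} 154.70000000000002
top [[443.    0.  319.8]
 [  0.  443.  201.6]
 [  0.    0.    1. ]] [[   0.     1.    -0.2  304. ]
 [  -1.     0.     0.   -43.6]
 [   0.     0.2    1.  1424.4]
 [   0.     0.     0.     1. ]] ['img', 'z_map', 'mtx', 'world_from_camera', 'shot']
lane [276.3, 237.9] 0.81 [455.4  88.9  38.4]
lane_load [284.1, 177.4] 0.56 [627.9  63.5 137.8]
lane_bar [278.1, 211.7] 0.7 [517.   74.4 163.8]
tall_block [320.9, 209.5] 0.63 [550.  -50.1  28. ]
tall_block [227.2, 213.0] 0.51 [531.6 248.6  33.1]
short_block [234.8, 237.3] 0.42 [457.1 220.8  20.6]
cup_a [389.8, 250.1] 0.92 [ 429.9 -274.     5.7]
cup_a [359.2, 214.0] 0.57 [ 544.7 -174.2    1.6]
grease_tin [444.7, 223
[... 572 characters left out ...]
lane_load [264.9, 207.9] 0.21 [460.4  89.7  38.1]
lane_bar [280.8, 163.1] 0.65 [653.  230.   45.3]
lane_bar [350.4, 248.8] 0.47 [ 511.  -192.5   25.5]
tall_block [321.1, 222.8] 0.72 [547.  -54.2  12.3]
tall_block [250.0, 185.5] 0.52 [517.8 231.9  18.3]
short_block [234.1, 201.7] 0.5 [438.9 214.9   5.8]
cup_a [350.2, 244.2] 0.75 [ 510.6 -191.8   43.2]
cup_a [352.9, 285.7] 0.74 [ 409.2 -286.1   37.8]
grease_tin [437.0, 307.9] 0.85 [ 492.9 -462.    34.1]
collar_ring [208.2, 179.9] 0.68 [456.1 379.6   2.1]
collar_ring [265.0, 208.8] 0.58 [456.3  84.8  39.5]
pen [286.4, 256.2] 0.6 [386.5 -77.5   9.8]
pen [434.2, 307.5] 0.35 [ 488.5 -457.    33.8]
tea_mug [383.8, 221.3] 0.95 [ 628.8 -212.3   62.2]
```

```bash
python3 - <<'E'
import cv2
a=cv2.imread("pics/top.png")[120:300,150:470];cv2.imwrite("pics/topc.png",cv2.resize(a,None,fx=2.5,fy=2.5,interpolation=cv2.INTER_CUBIC))
E
```

```text
(no output)
```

View pics/topc.png

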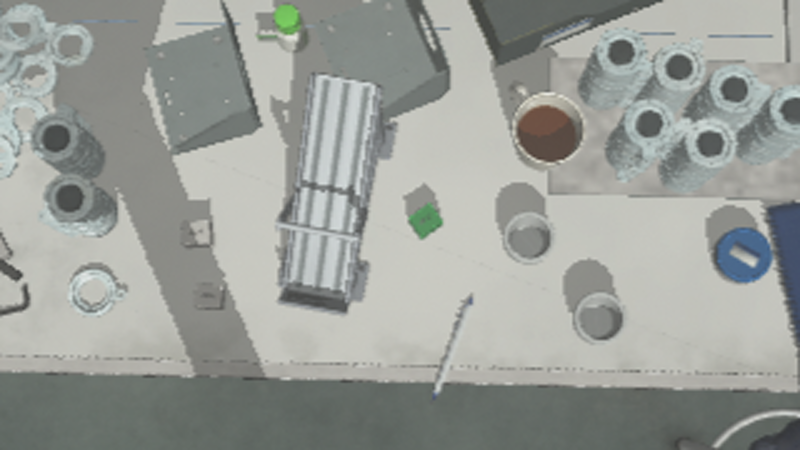

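View pics/scene.png

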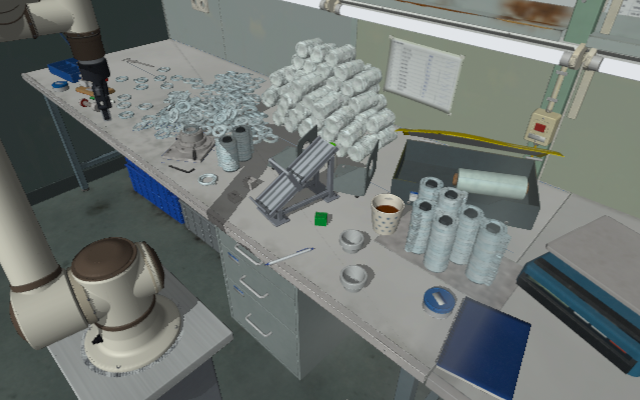

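The grey blocks are at top-picture pixels (229,213) and (234,238), and the green look-alike is at (320,209). The cups are at about (361,215) and (389,247), and the lane runs from (276,240) up to (290,150). Next I fit the lane and the blocks from depth.

```bash
cat >> h.py <<'E'
def fitplane(Q,it=20):
    for _ in range(it):
        c=Q.mean(0);n=np.linalg.svd(Q-c)[2][2];n*=np.sign(n[2]);r=abs((Q-c)@n)
        if r.max()<3: break
        Q=Q[r<max(3,np.percentile(r,90))]
    return c,n,len(Q)
E
python3 - <<'E'
from h import *
np.set_printoptions(precision=2,suppress=True,linewidth=150)
print(R.from_quat(read_state()["ee_rot"]).as_matrix())
for nm in("top","scene"):
    P=np.load(nm+"_P.npy");Q=P.reshape(-1,3);Q=Q[~np.isnan(Q[:,0])]
    b=Q[(abs(Q[:,0]-700)<350)&(abs(Q[:,2])<15)];print(nm,"bench z",np.median(b[:,2]))
    # deck: line from (455,89) towards (628,63)
    a=np.array([455,86.]);u=np.array([173,-25.])/np.hypot(173,25);v=np.array([-u[1],u[0]])
    s=(Q[:,:2]-a)@u;t=(Q[:,:2]-a)@v
    m=(s>20)&(s<220)&(abs(t)<25)&(abs(Q[:,2]-38-s*.577)<12)
    c,n,k=fitplane(Q[m]);print("deck",k,c,n,"slope",np.degrees(np.arccos(n[2])),"azim",np.degrees(np.arctan2(-n[1],-n[0])))
    # rails / width stats along axis
    h=(Q-c)@n; up=np.array([-n[0],-n[1],0]);up/=np.linalg.norm(up);ux=up-n*(up@n);ux/=np.linalg.norm(ux);uy=np.cross(n,ux)
    L=np.c_[(Q-c)@ux,(Q-c)@uy,h]
    g=(abs(L[:,2])<4)&(abs(L[:,0])<250)&(abs(L[:,1])<70)
    print("deck x range hist",np.histogram(L[g&(abs(L[:,1])<20),0],bins=np.arange(-200,220,10)))
    rg=(L[:,2]>7)&(L[:,2]<16)&(abs(L[:,1])<60)&(abs(L[:,0])<120);
    for lo in(-100,-50,0,50):
        q=L[rg&(L[:,0]>lo)&(L[:,0]<lo+50)];print(lo,"rail y",np.sort(q[:,1]).round(0)[::max(1,len(q)//25)])
    q=L[(L[:,2]>22)&(L[:,2]<45)&(abs(L[:,1])<35)&(L[:,0]<-80)&(L[:,0]>-170)];print("stop",np.percentile(q,[5,50,95],axis=0))
    q=L[(L[:,2]>70)&(L[:,2]<90)&(abs(L[:,1])<35)&(abs(L[:,0])<120)];print("bar",np.median(q,0),len(q))
    q=L[(abs(L[:,2])<20)&(abs(L[:,1])<60)&(L[:,0]>100)&(L[:,0]<190)];print("axes",c,ux,uy)
    for cx,cy in((531,248),(457,221)):
        q=Q[(abs(Q[:,0]-cx)<35)&(abs(Q[:,1]-cy)<35)&(Q[:,2]>7)]
        q=q[np.hypot(*(q[:,:2]-np.median(q[:,:2],0)).T)<32]
        top=q[q[:,2]>np.percentile(q[:,2],90)-6]
        print("block",len(q),"z",np.percentile(q[:,2],[50,80,95]),"top",len(top),cv2.minAreaRect(top[:,:2].astype(np.float32)))
    for cx,cy in((530,-183),(425,-280)):
        q=Q[(abs(Q[:,0]-cx)<60)&(abs(Q[:,1]-cy)<60)&(Q[:,2]>30)&(Q[:,2]<50)]
        print("cup",len(q),np.percentile(q[:,2],95),cv2.minEnclosingCircle(q[:,:2].astype(np.float32)),np.median(q,0))
E
```

```text
[[ 0.9  -0.44  0.  ]
 [-0.44 -0.9  -0.  ]
 [ 0.    0.   -1.  ]]
top bench z 1.1868464573828987
deck 838 [577.28  68.13 104.4 ] [-0.49  0.09  0.86] slope 30.157020361060383 azim -10.316725586427433
deck x range hist (array([ 7,  1,  0,  0,  0,  7, 37, 26, 35, 32, 33, 36, 34, 26,  5, 33, 38, 30, 40, 28, 35, 42, 36, 38, 31, 37, 38, 37, 38, 32, 42, 42, 41, 39,  5,
        0,  0,  0,  0,  0,  0]), array([-200, -190, -180, -170, -160, -150, -140, -130, -120, -110, -100,  -90,  -80,  -70,  -60,  -50,  -40,  -30,  -20,  -10,    0,   10,   20,
         30,   40,   50,   60,   70,   80,   90,  100,  110,  120,  130,  140,  150,  160,  170,  180,  190,  200,  210]))
-100 rail y [-43. -42. -42. -41. -41. -40. -40. -39. -39. -38. -37. -37.  34.  37.  38.  39.  39.  40.  40.  40.  41.  42.  42.  43.  43.]
-50 rail y [-46. -43. -40. -40. -39. -38. -38. -37. -36. -36. -36.  27.  38.  38.  39.  39.  40.  40.  41.  41.  42.  43.  43.  43.  44.  44.  45.  47.]
0 rail y [-41. -40. -40. -40. -39. -39. -38. -38. -38. -37. -37. -36. -36. -36. -35. -34. -14.  11.  40.  40.  40.  41.  41.  42.  42.  43.  43.
[... 2162 characters left out ...]
45.  46.  48.]
stop [[-143.45  -31.39   32.56]
 [-140.      1.95   35.14]
 [-137.64   32.27   38.16]]
bar [-23.23  -0.78  81.28] 50
axes [572.23  70.5  104.67] [ 0.85 -0.14  0.5 ] [0.17 0.99 0.  ]
block 133 z [26.36 30.29 31.92] top 71 ((532.050048828125, 249.82894897460938), (36.0729866027832, 32.65263748168945), 88.57970428466797)
block 116 z [19.94 22.88 23.95] top 77 ((450.6675109863281, 230.53582763671875), (39.4364128112793, 32.24761199951172), 85.63985443115234)
cup 252 43.24189390787624 ((535.8327026367188, -173.21450805664062), 36.4467887878418) [ 533.85 -175.51   39.31]
cup 311 43.58119452808933 ((435.1749572753906, -264.36651611328125), 34.33620834350586) [ 433.4  -265.69   39.62]
```

```bash
cat >> h.py <<'E'
def go(x,y,z,yaw):  # TCP target (mm), yaw of tool x in deg -> slide (m), roll
    s=read_state();M=R.from_quat(s["ee_rot"]).as_matrix();d=M.T@(np.array([x,y,z])-s["position"])
    y0=np.degrees(np.arctan2(M[1,0],M[0,0]));r=-(yaw-y0);r=(r+90)%180-90
    print("slide",(d/1000).round(4),"roll",r.round(1),"| yaw now",y0.round(2),"pos",s["position"].round(1))
E
python3 -c "
from h import *
go(505,247,330,0);d=get_image('wrist');print(d['mtx'],np.round(d['T_tool_cam'],3))"
```

```text
slide [0.347  0.1826 0.0747] roll -25.8 | yaw now -25.83 pos [272.3 562.6 404.7]
[[309.70691629   0.         323.36634058]
 [  0.         309.70691629 203.254286  ]
 [  0.           0.           1.        ]] [[-1.0000e-03  9.5000e-01  3.1400e-01  8.1235e+01]
 [ 1.0000e+00  1.0000e-03  0.0000e+00 -4.0000e-03]
 [ 0.0000e+00  3.1400e-01 -9.5000e-01  3.0135e+01]
 [ 0.0000e+00  0.0000e+00  0.0000e+00  1.0000e+00]]
```

carry_out(slide=[[0.36,0.183,0.075],[0.36,0.183,0.075],[0.36,0.183,0.075],[0.36,0.183,0.075],[0.36,0.183,0.075],[0.36,0.183,0.075],[0.36,0.183,0.075],[0.36,0.183,0.075]], roll=[-26,-26,-26,-26,-26,-26,-26,-26], claw=[0.085,0.085,0.085,0.085,0.085,0.085,0.085,0.085])

```text
clock: 2.15
position: [517.6, 238.9, 328.9]
ee_rot: [1.0, -0.001, -0.001, 0.001]
contact_force: [-0.6, -0.3, 0.0]
gripper_width: 84.9
grasp_force: 0.0
```

```bash
cat >> h.py <<'E'
def wcloud():
    s=read_state();d=get_image("wrist");K=d["mtx"];z=d["z_map"];v,u=np.mgrid[:400,:640]
    a=(u-K[0,2])/K[0,0];b=(v-K[1,2])/K[1,1];r=np.hypot(a,b)+1e-9;k=np.tan(np.minimum(r,1.5))/r
    P=np.stack([a*k*z,-b*k*z,-z,np.ones_like(z)],-1);T=np.eye(4);T[:3,:3]=R.from_quat(s["ee_rot"]).as_matrix();T[:3,3]=s["position"]
    P=(P@(T@np.asarray(d["T_tool_cam"])).T)[...,:3];P[z==0]=np.nan;return d,P
E
python3 - <<'E'
from h import *
np.set_printoptions(precision=1,suppress=True)
d,P=wcloud();save(d,"w1");Q=P.reshape(-1,3);Q=Q[~np.isnan(Q[:,0])]
print("bench",np.median(Q[abs(Q[:,2])<12][:,2]))
for cx,cy in((533,248),(452,229)):
    q=Q[(abs(Q[:,0]-cx)<32)&(abs(Q[:,1]-cy)<32)&(Q[:,2]>12)]
    if len(q)<9: continue
    t=q[q[:,2]>np.percentile(q[:,2],90)-4]
    print(len(q),np.percentile(q[:,2],[50,95]),cv2.minAreaRect(t[:,:2].astype(np.float32)))
print(go(533,248,330,0))
E
```

```text
bench 0.7982277634589252
12646 [241.  254.8] ((534.39208984375, 244.2607421875), (12.08859920501709, 56.84902572631836), 3.175028085708618)
1021 [20.6 21.8] ((454.16192626953125, 227.61903381347656), (34.847293853759766, 31.499731063842773), 86.76753997802734)
slide [ 0. -0. -0.] roll 0.0 | yaw now 0.04 pos [517.1 240.1 329.4]
None
```

View pics/w1.png

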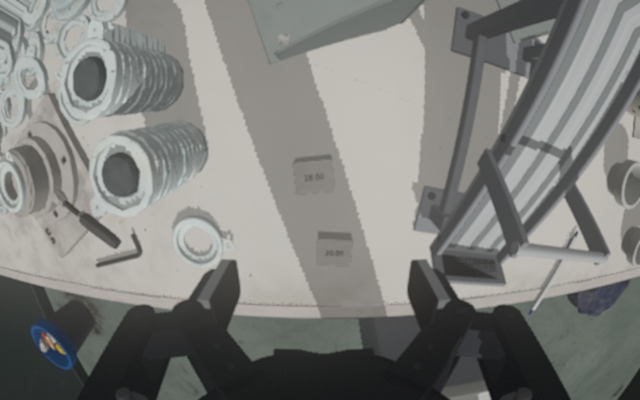

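The block engraved 28.00 is at (314,175), and the one engraved 20.00 is at (334,250). The far block is therefore the tall one. I refit it with the gripper points left out.

```bash
python3 - <<'E'
from h import *
np.set_printoptions(precision=1,suppress=True)
d,P=wcloud();Q=P.reshape(-1,3);Q=Q[~np.isnan(Q[:,0])]
for cx,cy in((533,248),(452,229)):
    q=Q[(abs(Q[:,0]-cx)<32)&(abs(Q[:,1]-cy)<32)&(Q[:,2]>12)&(Q[:,2]<40)]
    t=q[q[:,2]>np.percentile(q[:,2],90)-3]
    t=t[np.hypot(*(t-np.median(t,0))[:,:2].T)<26];print(len(q),np.percentile(q[:,2],[50,95]),np.median(t,0),cv2.minAreaRect(t[:,:2].astype(np.float32)))
E
```

```text
1356 [28.6 29.8] [534.7 247.2  28.7] ((533.9964599609375, 246.9723663330078), (30.518213272094727, 34.74300003051758), 4.71464204788208)
1010 [20.6 21.8] [455.  228.   20.7] ((454.3008728027344, 227.74276733398438), (35.007164001464844, 31.133197784423828), 87.53059387207031)
```

```bash
python3 -c "
from h import *
go(534,247,181,4.7)"
```

```text
slide [ 0.0173 -0.006   0.1488] roll -4.6 | yaw now 0.13 pos [516.7 240.9 329.8]
```

carry_out(slide=[[0.017,-0.006,0.06],[0.017,-0.006,0.11],[0.017,-0.006,0.149],[0.017,-0.006,0.149],[0.017,-0.006,0.149],[0.017,-0.006,0.149],[0.017,-0.006,0.149],[0.017,-0.006,0.149]], roll=[-4.6,-4.6,-4.6,-4.6,-4.6,-4.6,-4.6,-4.6], claw=[0.085,0.085,0.085,0.085,0.03,0.03,0.03,0.03])

```text
clock: 3.25
position: [534.1, 247.6, 182.9]
ee_rot: [0.999, 0.042, 0.002, -0.001]
contact_force: [-0.7, 0.9, 7.2]
gripper_width: 33.8
grasp_force: 61.8
```

```bash
python3 - <<'E'
from h import *
Q=np.concatenate([np.load(n+"_P.npy").reshape(-1,3) for n in("top","scene")]);Q=Q[~np.isnan(Q[:,0])]
O=np.array([457,89.5,34]);u=np.array([.9869,-.1616]);v=np.array([.1616,.9869])
s=(Q[:,:2]-O[:2])@u;t=(Q[:,:2]-O[:2])@v
print("max z in cells; rows s, cols t -150..150 step 50")
for a in range(40,400,40): print(a,[int(np.percentile(Q[(s>=a)&(s<a+40)&(t>=b)&(t<b+50),2],97)) if ((s>=a)&(s<a+40)&(t>=b)&(t<b+50)).any() else None for b in range(-200,200,50)])
c=(s>200)&(s<270)&(abs(t)<25)
for a in range(200,270,5):
    q=Q[c&(s>=a)&(s<a+5)];print(a,len(q),np.percentile(q[:,2],[10,50,90]).round(0) if len(q) else 0,end=" ")
print()
# lane local refit of axis: rail points mid
h=(Q[:,2]-O[2]-s*np.tan(np.pi/6))*np.cos(np.pi/6)
for lo in(20,80,140,200):
    m=(s>lo)&(s<lo+45)&(h>7)&(h<15)&(abs(t)<50);print(lo,"rail mid",(np.median(t[m&(t>25)])+np.median(t[m&(t<-25)]))/2,"deck h",np.median(h[(s>lo)&(s<lo+45)&(abs(t)<20)]))
p=O[:2]+u*(280*.866-20);go(*p,400,-9.3)
E
```

```text
max z in cells; rows s, cols t -150..150 step 50
40 [4, 4, 6, 164, 164, 8, 6, 33]
80 [4, 30, 22, 118, 118, 7, 6, 5]
120 [4, 30, 6, 134, 134, 5, 6, 57]
160 [4, 4, 5, 158, 156, 5, 115, 96]
200 [4, 5, 7, 176, 177, 6, 135, 26]
240 [5, 4, 107, 174, 176, 5, 135, 132]
280 [52, 126, 137, 24, 24, 38, 49, 135]
320 [95, 6, 143, 25, 24, 92, 94, 207]
360 [248, 239, 140, 137, 23, 116, 165, 210]
200 64 [ 10. 152. 157.] 205 63 [  9. 155. 159.] 210 63 [ 10. 157. 161.] 215 61 [156. 160. 164.] 220 57 [ 15. 164. 166.] 225 60 [162. 167. 170.] 230 65 [ 71. 169. 173.] 235 57 [167. 172. 176.] 240 32 [169. 173. 176.] 245 3 [  3.   5. 138.] 250 4 [1. 2. 3.] 255 0 0 260 0 0 265 0 0 
20 rail mid 0.8414871019991317 deck h 1.7435155761837902
80 rail mid 0.9197704607933481 deck h 0.33708668558217564
140 rail mid 1.256926420451265 deck h 0.883863060392194
200 rail mid 2.033831301924298 deck h 0.6181898921006356
slide [ 0.1264  0.2048 -0.2171] roll 14.1 | yaw now 4.81 pos [534.1 247.6 182.9]
```

carry_out(slide=[[0,0,-0.06],[0,0,-0.12],[0,0,-0.18],[0.03,0.04,-0.217],[0.126,0.204,-0.217],[0.126,0.204,-0.217],[0.126,0.204,-0.217],[0.126,0.204,-0.217]], roll=[0,0,0,14.1,14.1,14.1,14.1,14.1], claw=[0.03,0.03,0.03,0.03,0.03,0.03,0.03,0.03])

```text
clock: 4.25
position: [677.3, 50.2, 396.1]
ee_rot: [0.996, -0.084, -0.001, 0.0]
contact_force: [-0.2, -0.1, -2.3]
gripper_width: 33.8
grasp_force: 60.9
```

```bash
python3 - <<'E'
from h import *
O=np.array([457.2,90.5,34]);u=np.array([.9869,-.1616])
p=O[:2]+u*(242.5-13);go(*p,357,-9.3)
s=read_state();print(s["contact_force"],s["gripper_width"],s["wrist_torque"])
E
```

```text
slide [ 0.0058 -0.0043  0.0391] roll -0.4 | yaw now -9.69 pos [677.3  50.2 396.1]
[-0.21118968 -0.13013824 -2.27009057] 33.83940789475417 [0.03175877 0.0573962  0.02980167]
```

carry_out(slide=[[0.006,-0.004,0.035],[0.006,-0.004,0.037],[0.006,-0.004,0.039],[0.006,-0.004,0.039]], roll=[-0.4,-0.4,-0.4,-0.4], claw=[0.03,0.03,0.03,0.03])

```text
clock: 4.75
position: [682.5, 57.8, 360.2]
ee_rot: [0.997, -0.077, 0.001, -0.0]
contact_force: [0.3, 0.1, -2.9]
gripper_width: 33.5
grasp_force: 60.8
```

carry_out(slide=[[0,0,0.002],[0,0,0.003],[0,0,0.004]], roll=[0,0,0], claw=[0.03,0.03,0.03])

```text
clock: 5.12
position: [682.6, 57.3, 356.3]
ee_rot: [0.997, -0.078, 0.001, -0.0]
contact_force: [-2.7, 1.7, 5.4]
gripper_width: 33.9
grasp_force: 61.7
```

```bash
python3 - <<'E'
from h import *
O=np.array([457.2,90.5,34]);u=np.array([.9869,-.1616])
p=O[:2]+u*(242.5-13);go(*p,357,-9.3)
s=read_state();print(s["contact_force"],s["gripper_width"],s["wrist_torque"])
d=get_image("wrist");save(d,"w2");go(*p,357,-9.3)
E
```

```text
slide [ 0.0017  0.0037 -0.0007] roll 0.4 | yaw now -8.9 pos [682.6  57.3 356.3]
[-2.65795945  1.67571334  5.3720101 ] 33.94797501669729 [0.34813586 0.95506256 0.02978438]
slide [ 0.0017  0.0037 -0.0007] roll 0.4 | yaw now -8.9 pos [682.6  57.4 356.3]
```

View pics/w2.png

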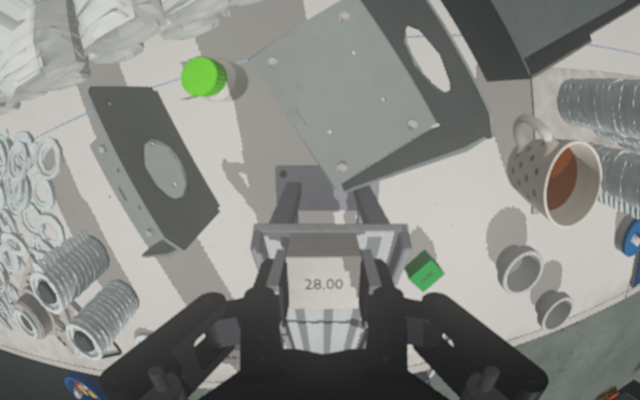

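The picture shows the block marked 28.00 over the upper deck end, at (323,280), between the rails. The force shows first contact, so I press gently and watch whether the block pivots in the grip.

carry_out(slide=[[0,0.003,0.001],[-0.0005,0.003,0.002],[-0.001,0.003,0.003]], roll=[0.4,0.4,0.4], claw=[0.03,0.03,0.03])

```text
clock: 5.55
position: [681.4, 55.2, 355.9]
ee_rot: [0.997, -0.081, 0.003, -0.001]
contact_force: [-5.6, 4.5, 12.8]
gripper_width: 33.6
grasp_force: 62.6
```

carry_out(slide=[[-0.0005,0,0.001],[-0.001,0,0.002],[-0.0015,0,0.003],[-0.002,0,0.004]], roll=[0,0,0,0], claw=[0.03,0.03,0.03,0.03])

```text
clock: 6.05
position: [680.2, 55.3, 355.6]
ee_rot: [0.997, -0.08, 0.006, -0.001]
contact_force: [-6.8, 3.3, 21.3]
gripper_width: 34.0
grasp_force: 63.6
```

```bash
cat >> h.py <<'E'
def tilt(lo=(650,15),hi=(710,95),z0=170,z1=260):
    d,P=wcloud();s=read_state();g=d["img"].astype(int);sat=g.max(2)
    m=np.zeros((400,640),bool);m[225:320,285:365]=True;m&=~np.isnan(P[...,0])&(sat>110)
    return d,P[m]
E
python3 - <<'E'
from h import *
d,q=tilt();z=read_state()["position"][2];q=q[(q[:,2]>z-170)&(q[:,2]<z-140)]
c,n,k=fitplane(q);print(c,n,k,"tilt",np.degrees(np.arccos(n[2])),read_state()["position"],read_state()["wrist_torque"])
E
```

```text
[683.51155284  55.07328038 201.45283134] [-1.62026592e-04 -8.76364162e-04  9.99999603e-01] 3929 tilt 0.05106294800553906 [680.14992947  55.25635069 355.67176969] [0.78549992 1.43571275 0.05016999]
```

carry_out(slide=[[0,0,0],[0,0,0]], roll=[0,0], claw=[0.0338,0.0338])

```text
clock: 6.35
position: [680.2, 55.2, 355.6]
ee_rot: [0.997, -0.08, 0.006, -0.001]
contact_force: [-5.2, 3.4, 19.5]
gripper_width: 33.9
grasp_force: 49.0
```

carry_out(slide=[[0,0,0],[0,0,0]], roll=[0,0], claw=[0.0342,0.0342])

```text
clock: 6.6
position: [680.2, 55.2, 355.5]
ee_rot: [0.997, -0.08, 0.006, -0.001]
contact_force: [-5.9, 3.3, 18.3]
gripper_width: 34.1
grasp_force: 33.4
```

carry_out(slide=[[0,0,0],[0,0,0]], roll=[0,0], claw=[0.0345,0.0345])

```text
clock: 6.85
position: [680.2, 55.3, 355.4]
ee_rot: [0.997, -0.08, 0.006, -0.001]
contact_force: [-4.9, 3.1, 18.8]
gripper_width: 34.6
grasp_force: 21.6
```

carry_out(slide=[[0,0,0],[0,0,0]], roll=[0,0], claw=[0.0347,0.0347])

```text
clock: 7.1
position: [679.8, 55.3, 352.7]
ee_rot: [0.997, -0.08, 0.004, -0.001]
contact_force: [-4.2, 3.6, 11.3]
gripper_width: 34.8
grasp_force: 13.7
```

```bash
python3 - <<'E'
from h import *
d,q=tilt();z=read_state()["position"][2];q=q[(q[:,2]>z-175)&(q[:,2]<z-135)]
c,n,k=fitplane(q);print(c,n,k,"tilt",np.degrees(np.arccos(n[2])),read_state()["position"],read_state()["wrist_torque"])
E
```

```text
[681.21533366  55.53635761 200.18351726] [-0.07847405  0.01060877  0.99685971] 3677 tilt 4.541887462101447 [679.79429269  55.36672812 352.56099746] [0.82164236 0.96941468 0.11154291]
```

It pivots, 4.5° so far. I keep this light grip and follow the pivot path down and back.

carry_out(slide=[[-0.001,0,0.001],[-0.002,0,0.002],[-0.003,0,0.003],[-0.003,0,0.003]], roll=[0,0,0,0], claw=[0.0347,0.0347,0.0347,0.0347])

```text
clock: 7.65
position: [677.1, 55.6, 348.5]
ee_rot: [0.997, -0.081, 0.004, -0.001]
contact_force: [-2.1, 2.0, 9.8]
gripper_width: 34.8
grasp_force: 14.1
```

```bash
cat > t.py <<'E'
from h import *
d,q=tilt();z=read_state()["position"][2];q=q[(q[:,2]>z-175)&(q[:,2]<z-130)]
c,n,k=fitplane(q);s=read_state();print(c.round(1),n.round(3),k,"tilt",np.degrees(np.arccos(n[2])).round(2),s["position"].round(1),s["wrist_torque"].round(2),s["grasp_force"])
O=np.array([457.2,90.5,34]);u=np.array([.9869*.8660,-.1616*.8660,.5]);v=np.array([.1616,.9869,0]);w=np.cross(u,v)
print("lane coords of visible top centre",((c-O)@np.c_[u,v,w]).round(1))
E
python3 t.py
```

```text
[692.8  53.4 186.6] [ 0.919 -0.154  0.363] 2800 tilt 68.72 [677.1  55.6 348.6] [0.53 0.41 0.06] 14.110083729028702
lane coords of visible top centre [282.8   1.5  12.9]
```

carry_out(slide=[[-0.001,0,0.001],[-0.002,0,0.002],[-0.003,0,0.0025],[-0.003,0,0.0025]], roll=[0,0,0,0], claw=[0.0347,0.0347,0.0347,0.0347])

```text
clock: 8.2
position: [674.2, 55.8, 346.0]
ee_rot: [0.997, -0.081, 0.004, -0.0]
contact_force: [-2.7, 0.9, 9.1]
gripper_width: 35.1
grasp_force: 14.3
```

```bash
python3 - <<'E'
import re
s=open("t.py").read().replace("c,n,k=fitplane(q);s=read","""
import itertools
rng=np.random.default_rng(0)
for j in range(2):
    b=None
    for _ in range(300):
        p=q[rng.choice(len(q),3,0)];n=np.cross(p[1]-p[0],p[2]-p[0]);n/=np.linalg.norm(n)+1e-9;i=abs((q-p[0])@n)<0.8
        if b is None or i.sum()>b.sum(): b=i
    c,n,k=fitplane(q[b]);print("plane",c.round(1),n.round(3),k,np.degrees(np.arcsin(n[2])).round(1));q=q[~b] if j==0 else q
s=read""")
open("t.py","w").write(s)
E
python3 t.py; python3 -c "
import cv2
from h import *
d=get_image('wrist');cv2.imwrite('pics/w3.png',cv2.resize(d['img'][180:360,220:440,::-1],None,fx=3,fy=3))"
```

```text
plane [689.9  53.5 186.7] [ 0.943 -0.151  0.297] 2833 17.3
plane [672.9  56.2 195.1] [-0.294  0.045  0.955] 2550 72.7
[672.9  56.2 195.1] [-0.294  0.045  0.955] 2550 tilt 17.3 [674.2  55.8 345.9] [0.28 0.39 0.04] 14.292233884334564
lane coords of visible top centre [269.7   1.   30.3]
```

View pics/w3.png

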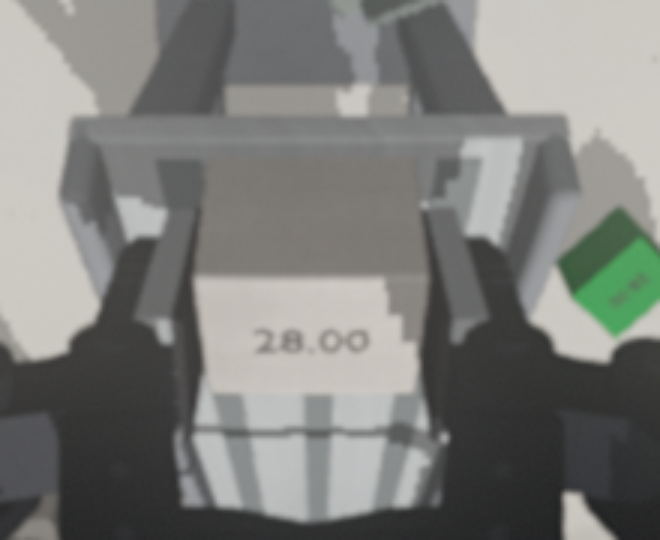

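carry_out(slide=[[0,0,0.001],[0,0,0.002],[0,0,0.003],[0,0,0.003]], roll=[0,0,0,0], claw=[0.0347,0.0347,0.0347,0.0347])

```text
clock: 8.8
position: [673.7, 55.9, 343.2]
ee_rot: [0.997, -0.081, 0.003, -0.0]
contact_force: [-4.2, 1.1, 10.6]
gripper_width: 35.1
grasp_force: 15.0
```

```bash
python3 t.py
```

```text
plane [688.6  53.6 186.3] [ 0.914 -0.153  0.375] 3011 22.0
plane [671.3  56.6 193.1] [-0.381  0.059  0.923] 2267 67.3
[671.3  56.6 193.1] [-0.381  0.059  0.923] 2267 tilt 22.67 [673.7  55.9 343.2] [0.46 1.06 0.07] 15.029096603393555
lane coords of visible top centre [267.3   1.1  29.4]
```

carry_out(slide=[[0,0,0.001],[0,0,0.002],[0,0,0.003],[0,0,0.004],[0,0,0.004]], roll=[0,0,0,0,0], claw=[0.0347,0.0347,0.0347,0.0347,0.0347])

```text
clock: 9.48
position: [673.4, 56.0, 339.6]
ee_rot: [0.997, -0.081, 0.002, -0.0]
contact_force: [-5.6, 2.3, 12.1]
gripper_width: 35.0
grasp_force: 15.9
```

```bash
python3 t.py
```

```text
plane [687.   53.6 185.7] [ 0.851 -0.143  0.505] 3256 30.3
plane [668.8  56.9 190.3] [-0.49   0.077  0.869] 1793 60.3
[668.8  56.9 190.3] [-0.49   0.077  0.869] 1793 tilt 29.71 [673.4  56.  339.5] [ 0.64  1.55 -0.06] 15.855709612369537
lane coords of visible top centre [263.7   1.1  28.2]
```

The block now lies flat on the deck at 30°. I slide it down about 40 mm while still gripped, so it is well inside the zone, then let go with a small opening because the rails are close.

carry_out(slide=[[-0.009,0,0.005],[-0.018,0,0.01],[-0.026,0,0.015],[-0.034,0,0.0195],[-0.034,0,0.0195]], roll=[0,0,0,0,0], claw=[0.0345,0.0345,0.0345,0.0345,0.0345])

```text
clock: 10.15
position: [640.2, 61.4, 320.2]
ee_rot: [0.997, -0.081, 0.003, -0.0]
contact_force: [-5.2, 1.7, 13.4]
gripper_width: 34.9
grasp_force: 16.0
```

```bash
python3 t.py
```

```text
plane [654.1  59.3 166.1] [ 0.858 -0.143  0.494] 3389 29.6
plane [635.9  62.3 171. ] [-0.493  0.08   0.866] 1803 60.0
[635.9  62.3 171. ] [-0.493  0.08   0.866] 1803 tilt 29.96 [640.2  61.4 320.1] [0.44 1.32 0.02] 16.005520820617676
lane coords of visible top centre [225.1   1.1  28.2]
```

Flat at lane x ≈ 225 mm and gripped. Now I release it.

carry_out(slide=[[0,0,0],[0,0,0],[0,0,0],[0,0,-0.03],[0,0,-0.08],[0,0,-0.12],[0,0,-0.12],[0,0,-0.12]], roll=[0,0,0,0,0,0,0,0], claw=[0.036,0.038,0.039,0.039,0.039,0.085,0.085,0.085])

```text
clock: 11.2
position: [639.6, 61.1, 434.7]
ee_rot: [0.997, -0.082, -0.001, -0.0]
contact_force: [-0.5, -0.1, 0.0]
gripper_width: 84.6
grasp_force: 0.0
```

```bash
python3 - <<'E'
from h import *
O=np.array([457.2,90.5,34]);u=np.array([.9869*.8660,-.1616*.8660,.5]);v=np.array([.1616,.9869,0]);w=np.cross(u,v)
for n in("top","scene"):
    d=get_image(n);P=cloud(d);L=((P-O)@np.c_[u,v,w]);m=(L[...,0]>-2)&(L[...,0]<100)&(abs(L[...,1])<30)&(L[...,2]>20)&(L[...,2]<36)&(L[...,0]>2)
    print(n,m.sum(),np.median(L[m],0) if m.any() else 0, np.percentile(L[m],[3,97],axis=0) if m.any() else 0)
    if n=="scene": cv2.imwrite("pics/s2.png",cv2.resize(d["img"][90:330,200:440,::-1],None,fx=2.4,fy=2.4))
    Q=P.reshape(-1,3)
    for cx,cy in((536.5,-176),(436,-266)):
        q=Q[(abs(Q[:,0]-cx)<50)&(abs(Q[:,1]-cy)<50)&(Q[:,2]>30)&(Q[:,2]<50)]
        r=np.percentile(q,[1,99],axis=0);print("cup",len(q),r.mean(0).round(1),(r[1]-r[0]).round(1))
E
```

```text
top 115 [17.4596769   0.73346821 28.09255133] [[  2.29384935 -17.52697065  20.92613776]
 [ 31.34500899  16.66947103  33.61659355]]
cup 150 [ 537.1 -177.1   38.1] [61.7 63.7 16. ]
cup 153 [ 436.4 -267.1   39.1] [62.7 65.6 16.8]
scene 108 [15.18908982 -1.9420325  30.15196572] [[  2.76474086 -15.48203484  21.2137811 ]
 [ 28.48093613  20.67502714  33.27742667]]
cup 252 [ 533.9 -175.4   37.4] [63.6 63.6 14.4]
cup 312 [ 433.9 -264.7   37.2] [63.4 64.  13.9]
```

View pics/s2.png

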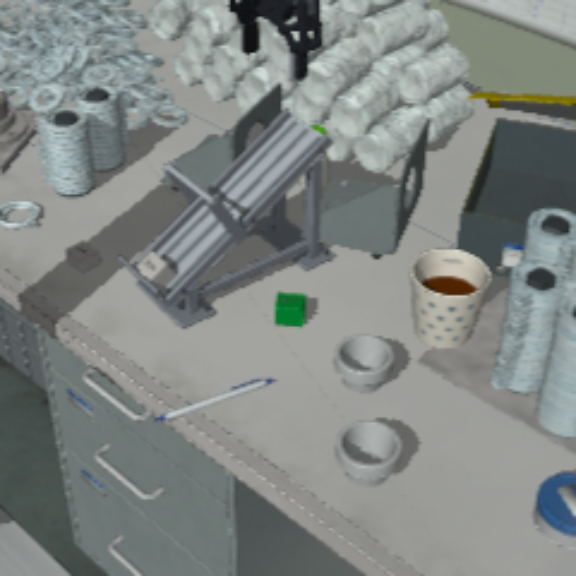

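The block rests against the stop, at crop (150,265). Next come the cups: I square the near one, which will be the outer, by closing on it from two directions so its centre is known at the tool axis.

```bash
python3 -c "
from h import *
go(435.5,-266,300,0)"
```

```text
slide [-0.1479  0.3558  0.1347] roll -9.3 | yaw now -9.35 pos [639.7  61.1 433.8]
```

carry_out(slide=[[-0.02,0.06,0],[-0.148,0.356,0.08],[-0.148,0.356,0.135],[-0.148,0.356,0.135],[-0.148,0.356,0.135],[-0.148,0.356,0.135],[-0.148,0.356,0.135],[-0.148,0.356,0.135]], roll=[-9.3,-9.3,-9.3,-9.3,-9.3,-9.3,-9.3,-9.3], claw=[0.0854,0.0854,0.0854,0.0854,0.0854,0.0854,0.0854,0.0854])

```text
clock: 12.3
position: [433.9, -267.5, 298.2]
ee_rot: [1.0, -0.002, -0.003, -0.001]
contact_force: [0.6, 0.6, -0.4]
gripper_width: 85.5
grasp_force: 0.0
```

```bash
cat > c.py <<'E'
from h import *
np.set_printoptions(precision=1,suppress=True)
s=read_state();d,P=wcloud();Q=P.reshape(-1,3);Q=Q[~np.isnan(Q[:,0])]
print(s["position"],"bench",np.median(Q[abs(Q[:,2])<12][:,2]))
for cx,cy in((535.5,-176),(435.5,-266)):
    q=Q[(np.hypot(Q[:,0]-cx,Q[:,1]-cy)<55)&(Q[:,2]>34)&(Q[:,2]<46)]
    if len(q)>30: r=np.percentile(q,[1,99],axis=0);print("cup",len(q),r.mean(0),r[1]-r[0],cv2.fitEllipse(cv2.convexHull(q[:,:2].astype(np.float32))),np.percentile(q[:,2],95))
M=R.from_quat(s["ee_rot"]).as_matrix();T=(Q-s["position"])@M
for sg in(1,-1):
    f=T[(abs(T[:,0])<14)&(sg*T[:,1]>15)&(sg*T[:,1]<60)&(T[:,2]<200)&(T[:,2]>100)];print("finger",len(f),np.percentile(f,[1,99],axis=0) if len(f) else 0)
E
python3 c.py; python3 -c "
from h import *
go(435.5,-266,192,0);go(535.5,-176,300,0)"
```

```text
[ 433.9 -267.5  298.2] bench 0.9033223433019941
cup 2259 [ 537.5 -178.9   38.2] [63.  63.7  7.9] ((537.6066284179688, -178.25564575195312), (65.87109375, 66.66987609863281), 161.39739990234375) 41.65424043638434
cup 2243 [ 438.  -267.8   38.2] [63.9 63.8  7.8] ((437.3959045410156, -267.8262023925781), (66.15875244140625, 66.55303192138672), 26.420394897460938) 41.6238917030843
finger 4034 [[ -9.5  39.3 101.6]
 [ 13.6  59.7 157.1]]
finger 4089 [[ -9.5 -59.7 101.5]
 [ 13.6 -38.8 157.2]]
slide [ 0.0007 -0.0008  0.1073] roll -0.2 | yaw now -0.16 pos [ 435.1 -266.9  299.3]
slide [ 0.1001 -0.0911 -0.001 ] roll -0.2 | yaw now -0.16 pos [ 435.1 -266.9  299.3]
```

carry_out(slide=[[0.0024,0.0006,0.06],[0.0024,0.0006,0.109],[0.0024,0.0006,0.109],[0.0024,0.0006,0.109],[0.0024,0.0006,0.109],[0.0024,0.0006,0.109],[0.0024,0.0006,0.109]], roll=[0,0,0,0,0,0,0], claw=[0.0854,0.0854,0.0854,0.0854,0.064,0.064,0.064])

```text
clock: 13.22
position: [439.4, -266.7, 194.7]
ee_rot: [1.0, 0.0, 0.003, 0.001]
contact_force: [-1.3, 2.4, 6.9]
gripper_width: 64.6
grasp_force: 49.4
```

```bash
python3 c.py
```

```text
[ 439.4 -266.7  194.7] bench 0.7854759293627751
cup 5814 [ 537.5 -179.4   38.2] [62.9 63.2  8. ] ((537.5517578125, -178.4987030029297), (66.10584259033203, 66.5022964477539), 170.3725128173828) 41.58115221035559
cup 6517 [ 438.5 -267.2   39.8] [63.2 85.7 11.2] ((438.4786376953125, -267.407958984375), (63.29990768432617, 92.65692138671875), 179.8461456298828) 42.60094449630852
finger 8537 [[-13.1  16.9 101.1]
 [ 13.7  59.5 195. ]]
finger 8541 [[-13.  -59.5 101. ]
 [ 13.7 -16.9 194.9]]
```

carry_out(slide=[[0,0,0],[0,0,0],[0,0,0],[0,0,0],[0,0,0],[0,0,0],[0,0,0],[0,0,0]], roll=[0,0,10,20,30,40,50,60], claw=[0.0854,0.0854,0.0854,0.0854,0.0854,0.0854,0.0854,0.0854])

```text
clock: 14.28
position: [438.4, -266.8, 191.8]
ee_rot: [0.864, -0.503, 0.0, 0.0]
contact_force: [-0.2, -0.2, -0.6]
gripper_width: 85.3
grasp_force: 0.0
```

carry_out(slide=[[0,0,0],[0,0,0],[0,0,0],[0,0,0],[0,0,0],[0,0,0],[0,0,0]], roll=[10,20,30,30,30,30,30], claw=[0.0854,0.0854,0.0854,0.0854,0.064,0.064,0.064])

```text
clock: 15.15
position: [438.3, -266.7, 192.4]
ee_rot: [0.708, -0.707, -0.0, 0.0]
contact_force: [-0.7, 0.7, 5.2]
gripper_width: 64.9
grasp_force: 52.9
```

carry_out(slide=[[0,0,0],[0,0,0],[0,0,0]], roll=[0,0,0], claw=[0.0854,0.0854,0.0854])

```text
clock: 15.52
position: [438.4, -266.7, 191.6]
ee_rot: [-0.707, 0.707, 0.0, -0.0]
contact_force: [-0.5, 0.6, 0.3]
gripper_width: 85.1
grasp_force: 0.0
```

```bash
python3 c.py; python3 -c "
from h import *
print(read_state()['joints']);go(537.6,-178.5,300,-45);go(537.6,-178.5,300,-135)"
```

```text
[ 438.4 -266.7  191.6] bench 0.870354129615805
cup 280 [ 540.9 -180.9   37.9] [39.2 56.2  7.7] ((540.47705078125, -177.82269287109375), (26.692974090576172, 71.0764389038086), 151.9962615966797) 41.14413177181797
cup 6972 [ 437.8 -268.5   39.7] [94.3 63.  11. ] ((437.5845642089844, -268.1223449707031), (63.725276947021484, 105.5791015625), 90.21825408935547) 42.2650866016854
finger 7743 [[-13.5  16.2 102.4]
 [ 13.6  59.6 191.8]]
finger 7565 [[-13.5 -59.6 102.6]
 [ 13.6 -16.2 191.9]]
[-2.29851233e-01  4.63223777e-01 -5.15903650e-01 -2.68341824e-05
 -5.91873149e-01  2.29609849e-01]
slide [-0.0882 -0.0991 -0.1084] roll -45.0 | yaw now -90.02 pos [ 438.4 -266.7  191.6]
slide [-0.0882 -0.0991 -0.1084] roll 45.0 | yaw now -90.02 pos [ 438.4 -266.7  191.6]
```

carry_out(slide=[[0,0,-0.06],[0,0,-0.108],[-0.088,-0.099,-0.108],[-0.088,-0.099,-0.108],[-0.088,-0.099,-0.108],[-0.088,-0.099,-0.06],[-0.088,-0.099,0],[-0.088,-0.099,0]], roll=[0,0,-10,-20,-30,-40,-45,-45], claw=[0.0854,0.0854,0.0854,0.0854,0.0854,0.0854,0.0854,0.0854])

```text
clock: 16.58
position: [535.4, -178.6, 187.2]
ee_rot: [0.923, -0.384, -0.006, 0.002]
contact_force: [-0.4, -0.1, 0.5]
gripper_width: 85.2
grasp_force: 0.0
```

```bash
python3 -c "
from h import *
go(537.6,-178.5,191.6,-45)";python3 c.py
```

```text
slide [ 0.0014 -0.0015 -0.0044] roll -0.1 | yaw now -45.13 pos [ 535.4 -178.6  187.2]
[ 535.4 -178.6  187.2] bench 0.817934608970603
cup 7490 [ 538.7 -181.8   39.7] [76.7 74.9 11.1] ((537.865966796875, -179.0048065185547), (64.04016876220703, 104.44947052001953), 135.8175506591797) 42.40360080814568
cup 3232 [ 440.5 -268.2   37.9] [63.8 59.9  7.6] ((439.53106689453125, -267.27777099609375), (65.8206558227539, 67.85697174072266), 101.1427993774414) 41.2944041836884
finger 7709 [[-13.3  15.7 102.6]
 [ 13.7  59.5 187.9]]
finger 7742 [[-13.4 -59.5 102.3]
 [ 13.6 -16.1 186.9]]
```

carry_out(slide=[[0,0,0],[0,0,0],[0,0,0],[0,0,0],[0,0,0],[0,0,0],[0,0,0]], roll=[0,0,0,0,0,0,0], claw=[0.0854,0.0854,0.064,0.064,0.064,0.0854,0.0854])

```text
clock: 17.5
position: [537.4, -178.8, 191.9]
ee_rot: [0.924, -0.383, 0.0, -0.0]
contact_force: [-0.3, -1.0, 0.2]
gripper_width: 85.4
grasp_force: 0.0
```

carry_out(slide=[[0,0,0],[0,0,0],[0,0,0],[0,0,0],[0,0,0],[0,0,0],[0,0,0],[0,0,0]], roll=[10,20,30,40,50,60,70,80], claw=[0.0854,0.0854,0.0854,0.0854,0.0854,0.0854,0.0854,0.0854])

```text
clock: 18.5
position: [537.4, -178.8, 191.5]
ee_rot: [-0.459, 0.888, 0.0, -0.0]
contact_force: [-0.5, -0.4, -0.4]
gripper_width: 85.4
grasp_force: 0.0
```

carry_out(slide=[[0,0,0],[0,0,0],[0,0,0],[0,0,0],[0,0,0]], roll=[10,10,10,10,10], claw=[0.0854,0.0854,0.06,0.06,0.06])

```text
clock: 19.12
position: [537.8, -178.8, 192.4]
ee_rot: [-0.383, 0.924, -0.0, 0.0]
contact_force: [-0.7, -0.2, 5.4]
gripper_width: 64.5
grasp_force: 66.5
```

```bash
python3 -c "
from h import *
go(438.4,-266.7,300,-90);go(438.4,-266.7,240,-135)"
```

```text
slide [ 0.1324  0.0081 -0.1077] roll -44.9 | yaw now -134.95 pos [ 537.8 -178.8  192.4]
slide [ 0.1324  0.0082 -0.0477] roll 0.1 | yaw now -134.95 pos [ 537.8 -178.8  192.4]
```

carry_out(slide=[[0,0,-0.05],[0,0,-0.09],[0.06,0.004,-0.09],[0.1322,0.0079,-0.09],[0.1322,0.0079,-0.07],[0.1322,0.0079,-0.05],[0.1322,0.0079,-0.05],[0.1322,0.0079,-0.05]], roll=[0,0,0,0,0,0,0,0], claw=[0.06,0.06,0.06,0.06,0.06,0.06,0.06,0.06])

```text
clock: 20.12
position: [438.7, -266.5, 242.0]
ee_rot: [-0.383, 0.924, -0.0, 0.0]
contact_force: [0.5, 0.2, -1.2]
gripper_width: 64.2
grasp_force: 66.9
```

carry_out(slide=[[0,0,0.005],[0,0,0.01],[0,0,0.015],[0,0,0.02],[0,0,0.023],[0,0,0.025],[0,0,0.025]], roll=[0,0,0,0,0,0,0], claw=[0.06,0.06,0.06,0.06,0.06,0.06,0.06])

```text
clock: 21.0
position: [438.4, -266.7, 216.8]
ee_rot: [-0.382, 0.924, -0.0, 0.0]
contact_force: [-0.1, -1.2, 1.3]
gripper_width: 64.5
grasp_force: 66.9
```

carry_out(slide=[[0,0,0.001],[0,0,0.002],[0,0,0.002]], roll=[0,0,0], claw=[0.06,0.06,0.06])

```text
clock: 21.38
position: [438.3, -266.9, 216.2]
ee_rot: [-0.383, 0.924, -0.0, -0.0]
contact_force: [-3.7, -0.8, 9.9]
gripper_width: 64.2
grasp_force: 68.1
```

carry_out(slide=[[0,0,0],[0,0,0],[0,0,0]], roll=[0,0,0], claw=[0.0854,0.0854,0.0854])

```text
clock: 21.75
position: [438.4, -266.5, 214.5]
ee_rot: [-0.382, 0.924, 0.0, -0.0]
contact_force: [0.2, 0.2, -0.1]
gripper_width: 85.4
grasp_force: 0.0
```

```bash
python3 - <<'E'
from h import *
np.set_printoptions(precision=1,suppress=True)
s=read_state();print(s["position"])
d=get_image("scene");P=cloud(d);cv2.imwrite("pics/s3.png",cv2.resize(d["img"][240:320,300:400,::-1],None,fx=6,fy=6,interpolation=cv2.INTER_CUBIC))
d,P=wcloud();Q=P.reshape(-1,3);Q=Q[~np.isnan(Q[:,0])]
q=Q[np.hypot(Q[:,0]-438.4,Q[:,1]+266.7)<36];print(np.histogram(q[:,2],bins=np.arange(0,80,4)))
t=q[(q[:,2]>56)&(q[:,2]<72)];c,n,k=fitplane(t);print(c,n,k,np.percentile(t,[1,99],axis=0))
E
```

```text
[ 438.4 -266.5  214.5]
(array([1500,    0,    0,    0,    0,   15, 2460, 1248,  698,  915,  927,
        701,  965, 1092, 1199, 2190, 3193,    0,    0]), array([ 0,  4,  8, 12, 16, 20, 24, 28, 32, 36, 40, 44, 48, 52, 56, 60, 64,
       68, 72, 76]))
[ 436.7 -269.5   64.1] [0. 0. 1.] 5093 [[ 406.8 -299.4   56.2]
 [ 469.9 -236.2   65.6]]
```

View pics/s3.png

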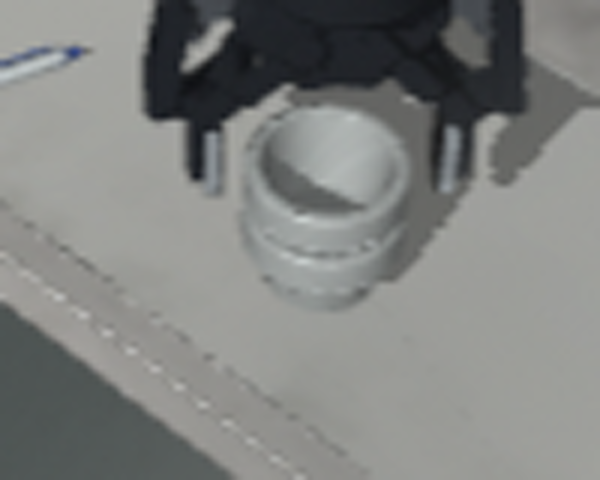

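The nested pair stands upright and coaxial, with the inner rim about 64 mm high, so the inner base is about 24 mm over the outer's. I turn the gripper to the lane direction and grip both collars.

carry_out(slide=[[0,0,0],[0,0,0],[0,0,0],[0,0,0],[0,0,0],[0,0,0],[0,0,0],[0,0,0]], roll=[-10,-20,-30,-40,-50,-60,-70,-80], claw=[0.0854,0.0854,0.0854,0.0854,0.0854,0.0854,0.0854,0.0854])

```text
clock: 22.85
position: [438.4, -266.6, 214.6]
ee_rot: [0.888, -0.459, -0.0, 0.0]
contact_force: [0.6, 0.0, 0.2]
gripper_width: 85.5
grasp_force: 0.0
```

carry_out(slide=[[0,0,0.005],[0,0,0.01],[0,0,0.015],[0,0,0.02],[0,0,0.022],[0,0,0.022],[0,0,0.022],[0,0,0.022]], roll=[-10,-20,-30,-40,-45.7,-45.7,-45.7,-45.7], claw=[0.0854,0.0854,0.0854,0.0854,0.0854,0.0854,0.06,0.06])

```text
clock: 23.85
position: [438.5, -266.6, 193.2]
ee_rot: [0.997, -0.082, 0.0, 0.0]
contact_force: [-0.4, 1.4, 2.8]
gripper_width: 65.6
grasp_force: 66.6
```

carry_out(slide=[[0,0,0],[0,0,0],[0,0,-0.03],[0,0,-0.09],[0,0,-0.15],[0,0,-0.2],[0,0,-0.225],[0,0,-0.225]], roll=[0,0,0,0,0,0,0,0], claw=[0.06,0.06,0.06,0.06,0.06,0.06,0.06,0.06])

```text
clock: 24.85
position: [438.3, -266.6, 418.9]
ee_rot: [0.997, -0.081, 0.002, 0.0]
contact_force: [0.6, -0.1, -1.6]
gripper_width: 65.5
grasp_force: 67.4
```

```bash
cat > n.py <<'E'
from h import *
np.set_printoptions(precision=2,suppress=True)
s=read_state();d,P=wcloud();M=R.from_quat(s["ee_rot"]).as_matrix();T=(P-s["position"])@M;Q=T.reshape(-1,3);Q=Q[~np.isnan(Q[:,0])]
q=Q[(np.hypot(Q[:,0],Q[:,1])<40)&(abs(Q[:,1])<28)&(Q[:,2]>110)&(Q[:,2]<200)]
h=np.histogram(q[:,2],bins=np.arange(110,200,4));print(*zip(h[1].astype(int),h[0]))
rng=np.random.default_rng(0);b=None;p=q[q[:,2]<q[:,2].min()+35]
for _ in range(500):
    a=p[rng.choice(len(p),3,0)];n=np.cross(a[1]-a[0],a[2]-a[0]);n/=np.linalg.norm(n)+1e-9
    if abs(n[2])<.7: continue
    i=((p-a[0])@n*np.sign(n[2])<0).mean()<.03
    k=abs((p-a[0])@n)<0.8
    if i and (b is None or k.sum()>b.sum()): b=k
c=p[b].mean(0);n=np.linalg.svd(p[b]-c)[2][2];n*=np.sign(n[2]);print("rim tool frame",c,n,b.sum(),"pitch",np.degrees(np.arctan2(n[0],n[2])),"roll",np.degrees(np.arctan2(n[1],n[2])))
print(s["position"],s["contact_force"],s["gripper_width"])
E
python3 n.py; python3 -c "
from h import *
O=np.array([457.2,90.5,34]);u=np.array([.9869,-.1616])
p=O[:2]+u*(242.5-20);go(*p,400,-9.3)"
```

```text
(np.int64(110), np.int64(0)) (np.int64(114), np.int64(0)) (np.int64(118), np.int64(0)) (np.int64(122), np.int64(0)) (np.int64(126), np.int64(3391)) (np.int64(130), np.int64(1490)) (np.int64(134), np.int64(1597)) (np.int64(138), np.int64(1473)) (np.int64(142), np.int64(1331)) (np.int64(146), np.int64(836)) (np.int64(150), np.int64(1530)) (np.int64(154), np.int64(1071)) (np.int64(158), np.int64(932)) (np.int64(162), np.int64(2594)) (np.int64(166), np.int64(1349)) (np.int64(170), np.int64(4)) (np.int64(174), np.int64(0)) (np.int64(178), np.int64(0)) (np.int64(182), np.int64(0)) (np.int64(186), np.int64(0)) (np.int64(190), np.int64(0)) (np.int64(194), np.int64(0))
slide [ 0.1834 -0.3555  0.0172] roll -0.1 | yaw now -9.36 pos [ 437.9 -266.4  416.9]Traceback (most recent call last):
  File "n.py", line 13, in <module>
    c=p[b].mean(0);n=np.linalg.svd(p[b]-c)[2][2];n*=np.sign(n[2]);print("rim tool frame",c,n,b.sum(),"pitch",np.degrees(np.arctan2(n[0],n[2])),"roll",np.degrees(np.arctan2(n[1],n[2])))
                     ~~~~~~~~~~~~~~~~~~~~~~~~^^^
IndexError: index 2 is out of bounds for axis 0 with size 1
```

```bash
sed -i 's/    if i and (b/    if (b/; s/^    i=.*$//; s/<q\[:,2\].min()+35/<999/; s/k=abs((p-a\[0\])@n)<0.8/k=abs((p-a[0])@n)<0.6/' n.py; python3 n.py | tail -2
```

```text
rim tool frame [ 17.87  -1.44 128.98] [ 0.01 -0.01  1.  ] 2206 pitch 0.336609100628163 roll -0.6878435017983717
[ 437.94 -266.43  416.88] [-1.13  0.32 -2.94] 65.43628720337894
```

carry_out(slide=[[0.03,-0.05,0],[0.06,-0.11,0],[0.1,-0.17,0],[0.14,-0.23,0],[0.165,-0.29,0],[0.183,-0.33,0.01],[0.183,-0.356,0.02],[0.183,-0.356,0.03]], roll=[0,0,0,0,0,0,0,0], claw=[0.06,0.06,0.06,0.06,0.06,0.06,0.06,0.06])

```text
clock: 25.95
position: [677.1, 57.7, 382.8]
ee_rot: [0.997, -0.08, -0.003, 0.001]
contact_force: [-0.7, -0.3, -1.0]
gripper_width: 65.4
grasp_force: 67.5
```

carry_out(slide=[[0,0,0.005],[0,0,0.01],[0,0,0.013],[0,0,0.013]], roll=[0,0,0,0], claw=[0.06,0.06,0.06,0.06])

```text
clock: 26.45
position: [676.5, 54.3, 374.9]
ee_rot: [0.997, -0.082, 0.0, -0.0]
contact_force: [0.4, 0.4, -1.0]
gripper_width: 65.6
grasp_force: 67.5
```

```bash
python3 n.py | tail -2; python3 -c "
from h import *
O=np.array([457.2,90.5,34]);u=np.array([.9869,-.1616])
p=O[:2]+u*(242.5-20);go(*p,366,-9.3)"
```

```text
rim tool frame [ 20.21   0.83 129.05] [0.03 0.01 1.  ] 2052 pitch 1.844517687877014 roll 0.3684061251243035
[676.47  54.33 374.91] [ 0.36  0.42 -1.01] 65.61246928843183
slide [ 0.0002 -0.0001  0.0092] roll -0.1 | yaw now -9.37 pos [676.6  54.5 375.2]
```

carry_out(slide=[[0,0,0.004],[0,0,0.008],[0,0,0.009],[0,0,0.01],[0,0,0.011]], roll=[0,0,0,0,0], claw=[0.06,0.06,0.06,0.06,0.06])

```text
clock: 27.12
position: [676.4, 55.1, 366.7]
ee_rot: [0.997, -0.081, 0.001, 0.0]
contact_force: [-6.6, 1.3, 11.2]
gripper_width: 65.3
grasp_force: 68.4
```

carry_out(slide=[[0,0,0],[0,0,0]], roll=[0,0], claw=[0.0655,0.0655])

```text
clock: 27.38
position: [676.5, 55.1, 366.7]
ee_rot: [0.997, -0.081, 0.001, 0.0]
contact_force: [-5.2, 0.5, 9.2]
gripper_width: 65.5
grasp_force: 53.7
```

carry_out(slide=[[0,0,0.001],[0,0,0.001]], roll=[0,0], claw=[0.0661,0.0661])

```text
clock: 27.62
position: [676.6, 55.1, 366.4]
ee_rot: [0.997, -0.081, 0.002, 0.0]
contact_force: [-4.5, 1.2, 10.0]
gripper_width: 66.2
grasp_force: 25.3
```

carry_out(slide=[[-0.0005,0,0.001],[-0.001,0,0.0015]], roll=[0,0], claw=[0.0663,0.0663])

```text
clock: 27.88
position: [675.9, 55.2, 366.1]
ee_rot: [0.997, -0.081, 0.003, 0.0]
contact_force: [-3.9, 0.2, 13.9]
gripper_width: 66.3
grasp_force: 17.3
```

```bash
python3 n.py | tail -2
```

```text
rim tool frame [ 19.42   0.78 128.23] [ 0. -0.  1.] 2126 pitch 0.0012626734006292205 roll -0.2173048757143929
[675.91  55.18 366.1 ] [-3.92  0.16 13.91] 66.31134246812738
```

carry_out(slide=[[-0.0005,0,0.001],[-0.001,0,0.002],[-0.0015,0,0.003]], roll=[0,0,0], claw=[0.0663,0.0663,0.0663])

```text
clock: 28.3
position: [674.8, 55.3, 365.7]
ee_rot: [0.997, -0.08, 0.005, 0.0]
contact_force: [-5.7, 0.2, 19.9]
gripper_width: 66.6
grasp_force: 17.6
```

```bash
python3 n.py | tail -2
```

```text
rim tool frame [ 18.96  -2.47 128.14] [0.   0.01 1.  ] 2221 pitch 0.21187301261076477 roll 0.4717585189437255
[674.84  55.28 365.68] [-5.71  0.19 19.94] 66.62050262805415
```

carry_out(slide=[[0,0,0],[0,0,0]], roll=[0,0], claw=[0.0665,0.0665])

```text
clock: 28.6
position: [674.1, 55.5, 363.2]
ee_rot: [0.997, -0.081, 0.003, -0.0]
contact_force: [-5.8, 1.2, 13.3]
gripper_width: 66.6
grasp_force: 10.0
```

```bash
python3 n.py | tail -2
```

```text
rim tool frame [ 20.03  -4.81 125.87] [ 0.1  -0.02  0.99] 1814 pitch 5.769613913471344 roll -1.077258401342226
[674.09  55.47 363.25] [-5.76  1.24 13.31] 66.61442658404052
```

It pivots the right way, 6° so far. I follow the path.

carry_out(slide=[[-0.001,0,0.001],[-0.002,0,0.002],[-0.003,0,0.003],[-0.004,0,0.0035],[-0.005,0,0.004]], roll=[0,0,0,0,0], claw=[0.0665,0.0665,0.0665,0.0665,0.0665])

```text
clock: 29.28
position: [669.3, 56.3, 357.5]
ee_rot: [0.997, -0.081, 0.002, -0.0]
contact_force: [-3.6, 0.3, 7.7]
gripper_width: 66.8
grasp_force: 9.7
```

```bash
python3 n.py | tail -2; python3 -c "
import cv2
from h import *
d=get_image('wrist');cv2.imwrite('pics/w4.png',cv2.resize(d['img'][160:380,210:450,::-1],None,fx=2.5,fy=2.5))"
```

```text
rim tool frame [ 16.26   4.79 121.01] [0.2  0.03 0.98] 1149 pitch 11.48254716866303 roll 1.8913417454476922
[669.27  56.27 357.5 ] [-3.59  0.32  7.75] 66.82904535720276
```

View pics/w4.png

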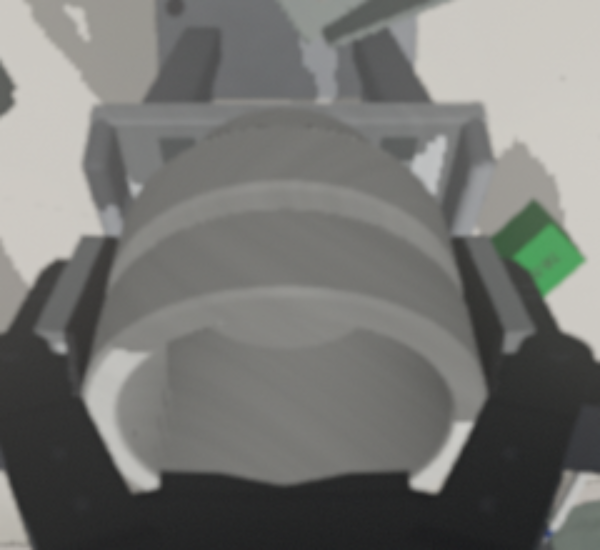

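```bash
cat > f.py <<'E'
from h import *
from scipy.optimize import least_squares
np.set_printoptions(precision=2,suppress=True)
s=read_state();d,P=wcloud();M=R.from_quat(s["ee_rot"]).as_matrix();Q=((P-s["position"])@M).reshape(-1,3);Q=Q[~np.isnan(Q[:,0])]
q=Q[(abs(Q[:,1])<30)&(abs(Q[:,0])<75)&(Q[:,2]>100)&(Q[:,2]<200)];q=q[::3]
def rad(p,Q):
    a=np.array([np.sin(p[0]),np.sin(p[1]),1]);a/=np.linalg.norm(a);v=Q-np.array([p[2],p[3],150]);t=v@a;return np.linalg.norm(v-t[:,None]*a,axis=1),t
best=None
for ph in np.radians(np.arange(0,40,5)):
    f=lambda p:np.tanh((rad(p,q)[0]-33)/2.)
    r=least_squares(f,[ph,0,0,0],bounds=([-.1,-.1,-25,-8],[.8,.1,25,8]))
    if best is None or r.cost<best.cost: best=r
p=best.x;r,t=rad(p,q);on=abs(r-33)<1
a=np.array([np.sin(p[0]),np.sin(p[1]),1]);a/=np.linalg.norm(a)
rim=np.percentile(t[(r>28)&(r<33.8)],2);base=np.array([p[2],p[3],150])+a*(rim+64)
W=s["position"]+M@base;up=-(M@a)
O=np.array([457.2,90.5,34]);u=np.array([.9869*.8660,-.1616*.8660,.5]);v=np.array([.1616,.9869,0]);w=np.cross(u,v);B=np.c_[u,v,w]
print("n",on.sum(),len(q),"pitch",np.degrees(np.arcsin(a[0])),"roll",np.degrees(np.arcsin(a[1])),"rim t",rim,"\nbase lane",(W-O)@B,"axis in lane",up@B,"err deg",np.degrees(np.arccos(up@w)))
print("on-collar t hist",*np.histogram(t[on]-rim,bins=np.arange(-4,70,6))[0],"pos",s["position"])
E
python3 f.py
```

```text
n 2691 6809 pitch 13.220196568997833 roll 0.061001392122670015 rim t -25.791942161943627 
base lane [262.3    0.42   5.73] axis in lane [0.29 0.   0.96] err deg 16.573799667618985
on-collar t hist 302 537 473 285 222 352 301 171 0 0 0 40 pos [669.16  56.31 357.27]
```

carry_out(slide=[[-0.001,0,0.001],[-0.002,0,0.002],[-0.003,0,0.003],[-0.004,0,0.004],[-0.005,0,0.005]], roll=[0,0,0,0,0], claw=[0.0665,0.0665,0.0665,0.0665,0.0665])

```text
clock: 30.05
position: [664.2, 57.1, 351.4]
ee_rot: [0.997, -0.081, 0.001, -0.0]
contact_force: [-3.6, 0.6, 7.2]
gripper_width: 66.7
grasp_force: 9.5
```

```bash
python3 f.py
```

```text
n 3336 7100 pitch 22.02545759047145 roll 0.10123869910062658 rim t -26.980981847307756 
base lane [261.58   0.4    2.72] axis in lane [0.14 0.   0.99] err deg 7.810038293357106
on-collar t hist 301 661 613 360 256 459 414 223 0 0 0 42 pos [664.24  57.13 351.42]
```

carry_out(slide=[[-0.001,0,0.001],[-0.002,0,0.002],[-0.003,0,0.0035],[-0.004,0,0.005],[-0.004,0,0.006]], roll=[0,0,0,0,0], claw=[0.0665,0.0665,0.0665,0.0665,0.0665])

```text
clock: 30.72
position: [660.4, 57.7, 345.7]
ee_rot: [0.997, -0.081, 0.001, 0.0]
contact_force: [-6.1, 0.6, 11.8]
gripper_width: 66.6
grasp_force: 9.1
```

```bash
python3 f.py
```

```text
n 3813 7323 pitch 29.960028292452286 roll -0.07335256048291237 rim t -28.180463585877323 
base lane [261.42   0.44   0.06] axis in lane [-0. -0.  1.] err deg nan
on-collar t hist 292 747 688 415 287 553 516 259 0 0 0 46 pos [660.35  57.74 345.75]f.py:18: RuntimeWarning: invalid value encountered in arccos
  print("n",on.sum(),len(q),"pitch",np.degrees(np.arcsin(a[0])),"roll",np.degrees(np.arcsin(a[1])),"rim t",rim,"\nbase lane",(W-O)@B,"axis in lane",up@B,"err deg",np.degrees(np.arccos(up@w)))
```

Flat on the deck at 30°, lane x ≈ 261 mm. I slide it down 85 mm while gripped, for a gentler release, and check it there.

carry_out(slide=[[-0.008,0,0.0046],[-0.018,0,0.0104],[-0.03,0,0.0173],[-0.042,0,0.0242],[-0.054,0,0.0312],[-0.066,0,0.0381],[-0.074,0,0.0427],[-0.074,0,0.0427]], roll=[0,0,0,0,0,0,0,0], claw=[0.0664,0.0664,0.0664,0.0664,0.0664,0.0664,0.0664,0.0664])

```text
clock: 31.78
position: [587.4, 70.1, 302.9]
ee_rot: [0.997, -0.081, 0.002, -0.0]
contact_force: [-4.8, 1.3, 11.4]
gripper_width: 66.8
grasp_force: 9.1
```

```bash
python3 f.py 2>/dev/null
```

```text
n 3981 10565 pitch 30.08722985144763 roll 0.28954963939325895 rim t -28.30753599265096 
base lane [176.16   0.8   -0.03] axis in lane [-0.  0.  1.] err deg nan
on-collar t hist 301 754 693 426 278 565 519 274 0 0 0 165 pos [587.38  70.13 302.87]
```

carry_out(slide=[[0,0,-0.001],[0,0,-0.001],[0,0,-0.001],[0,0,-0.001],[0,0,-0.03],[0,0,-0.08],[0,0,-0.13],[0,0,-0.13]], roll=[0,0,0,0,0,0,0,0], claw=[0.068,0.074,0.08,0.085,0.085,0.085,0.085,0.085])

```text
clock: 32.83
position: [587.9, 69.7, 435.6]
ee_rot: [0.997, -0.081, 0.005, -0.002]
contact_force: [0.5, 0.7, -0.6]
gripper_width: 84.7
grasp_force: 0.0
```

```bash
python3 - <<'E'
from h import *
np.set_printoptions(precision=1,suppress=True)
O=np.array([457.2,90.5,34]);u=np.array([.9869*.8660,-.1616*.8660,.5]);v=np.array([.1616,.9869,0]);w=np.cross(u,v)
for n in("top","scene"):
    d=get_image(n);P=cloud(d);L=((P-O)@np.c_[u,v,w])
    m=(L[...,0]>0)&(L[...,0]<100)&(abs(L[...,1])<40)&(L[...,2]>52)&(L[...,2]<72);q=L[m];r=np.percentile(q,[2,98],axis=0);print(n,m.sum(),r,r.mean(0))
    m=(L[...,0]>1)&(L[...,0]<28)&(abs(L[...,1])<28)&(L[...,2]>20)&(L[...,2]<34);print("block",m.sum(),np.percentile(L[m],[3,97],axis=0))
cv2.imwrite("pics/s4.png",cv2.resize(d["img"][90:330,200:440,::-1],None,fx=2.4,fy=2.4))
E
```

```text
top 193 [[ 33.2 -28.9  52.9]
 [ 97.3  33.8  68.4]] [65.3  2.4 60.7]
block 61 [[  1.6 -17.9  23. ]
 [ 19.1  18.7  32.9]]
scene 258 [[ 31.  -27.9  52.6]
 [ 92.4  34.6  69.7]] [61.7  3.3 61.1]
block 105 [[  2.6 -15.4  21.4]
 [ 27.2  20.9  33. ]]
```

View pics/s4.png

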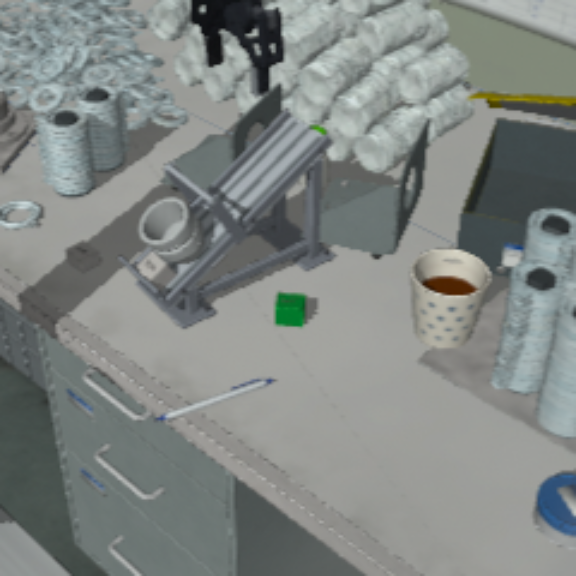

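The nested pair sits at crop (170,230), flat on the lane against the block at (152,268), and everything else is in place. I hand the job in.

```bash
python3 -c "
from bench import *
print(job_done())"
```

```text
the job is handed in; nothing more can be done
None
```

I handed the job in at about 33 s: the tall block rests against the stop with the nested cup pair standing flat on the lane against it, and the pictures show nothing else moved (the hand-in returned no verdict).

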